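# Fill the wax puck magazine and snap it onto the bench hook

### The job

Drop the two loose green wax pucks into the magazine's clear tube so that the stack lies flat and comes up to the red line. Then push the magazine along the bench, without lifting it, until its steel eye has gone in past the snap hook's sprung gate and the gate has closed behind it. Leave the other things on the bench where they are.

Things in the scene. Friction and masses are not known exactly. Their poses are not given: they have to be found in the camera images.
- magazine: Loose puck magazine, 0.44 to 0.69 kg, sliding on the bench (about 3 N): a flat aluminium base 100 (x) x 110 (y) x 12 mm with a clear tube on it, an upright steel eye in front and a black push plate behind. Origin: underside, on the tube's axis. Its +x is the way it is pushed, towards the eye
- tube_rim (a point): middle of the clear tube's mouth (magazine 0, 0, 60 mm). Tube: outer diameter 62, inner 54 mm, floor 12 mm above the magazine's underside, rim at 60 mm; a red line runs round it at 54 mm. A puck let go aslant can jam and then needs a press on its high side
- eye_front (a point): middle of the eye's upright front bar, 7 mm round (magazine 119, 0, 30 mm). The eye is a rectangular loop standing in the plane y = 0, 6 mm thick: hole from x = 56 to 115.5 and z = 13 to 47 mm, outer top at z = 53 mm
- push_face (a point): middle of the black push plate's flat rear face (magazine -60, 0, 13 mm), 116 mm wide, 26 mm high. At each end an ear of the same height runs 18 mm further back, with 92 mm between the ears where spread fingers can push on the plate
- hook: Big steel snap hook fixed level on a grey bracket: round bar 8 mm thick, its middle 30 mm above the bench, from above an oval 104 (y) x 68 mm (x). Origin: on the bench under the middle of the gate. Its +x points square in through the gate; inside of its back bar at x = 56 mm, bracket up to x = 138 mm and 50 mm high
- gate_mid (a point): middle of the mouth that the gate closes (hook 0, 0, 30 mm; open from y = -22 to +20). The eye's front bar goes in here along hook +x, best within 10 mm of y = 0 and the magazine turned like the hook within 0.2 rad; at about x = 42 mm it is past the gate's tip and the gate springs back through the eye's hole
- gate (a joint): the brass gate's hinge, an upright axis at hook (0, 26) mm, its tip 48 mm away: 0 closed, up to 1.38 rad swung inwards; sprung shut, it yields to 2 to 4 N
- puck_a: loose green wax puck, disc 46 mm across and 14 mm thick, 30 g, lying flat on the bench; origin: centre of its underside
- puck_b: a second loose green puck, as puck_a
- puck_in: the green puck already lying in the tube, same size; origin: centre of its underside. Three pucks stacked reach the red line (42 mm above the tube's floor)
- wax_block: Bystander: yellow wax block, 60 x 36 x 24 mm; origin: centre of its underside
- cork_block: Bystander: cork block, 56 x 38 x 28 mm; origin: centre of its underside
- wax_tin: Bystander: round red tin, 52 mm across, 30 mm high; origin: centre of its underside
- file_guide: Bystander: black plastic file guide with a steel insert, 56 x 34 mm, 32 mm high; origin: centre of its underside
- mug: Bystander: white ceramic mug, 80 mm across, 85 mm high, handle to its +y; origin: centre of its underside
- brush: Bystander: steel brush, wooden back on a steel bristle tufts, 130 x 38 x 32 mm; origin: centre of its underside
- scraper: Bystander: blue plastic scraper lying flat, 130 x 62 mm, 16 mm high at its ridge; origin: centre of its underside

How it is judged:
On the way, in this order (a step that is already met when the one before it is completed fails the run):
1. all three pucks lie flat in the tube, the stack up to the red line (horizontal distance between each of puck_in, puck_a, puck_b and magazine below 0.008 m and angle between each of puck_in, puck_a, puck_b's own z axis and vertical below 0.12 rad and z of puck_in in the frame of magazine between 0.008 and 0.044 m and z of puck_a in the frame of magazine between 0.008 and 0.044 m and z of puck_b in the frame of magazine between 0.008 and 0.044 m and linear speed of each of puck_in, puck_a, puck_b below 0.02 m/s and z of any of puck_in, puck_a, puck_b in the frame of magazine above 0.037 m), for 0.2 s.
2. the eye's front bar is inside the hook and the gate has closed (x of eye_front in the frame of hook between 0.006 and 0.056 m and y of eye_front in the frame of hook between -0.042 and 0.042 m and value of joint gate below 0.12 rad and height (world z) of magazine below 0.004 m and angle between magazine's own z axis and vertical below 0.05 rad and linear speed of magazine below 0.01 m/s), for 0.2 s.
At the end, for the whole second after the job is handed in: Three pucks flat in the tube (tilt < 0.12 rad, within 8 mm of its axis), the top one's underside 37 to 44 mm above the magazine's; magazine flat on the bench, at rest; the eye's front bar 6 to 56 mm inside the gate line, within 42 mm sideways; gate under 0.12 rad (all of step 1 and all of step 2); the robot touches nothing.
It fails at once if magazine lifted or tipped: its origin over 15 mm up or tilt over 0.2 rad (height (world z) of magazine above 0.015 m or angle between magazine's own z axis and vertical above 0.2 rad).
It fails at once if a bystander moved by more than 30 mm (distance of any of wax_block, cork_block, wax_tin, file_guide, mug, brush, scraper from where it was at the start of the episode above 0.03 m).
It also fails if it takes over 67 s, if anything falls off the work surface, if the arm or the gripper's body presses on something with over 40 N, if the wrist force passes 120 N, or if a joint passes its speed limit or range.

### The arm

A 7-joint arm with a two-finger parallel gripper is mounted at the origin on the work surface. World frame = base frame: x ahead of the robot, y to its left, z up, the work surface at z = 0. Lengths are in m, angles in rad, forces in N, time in s.
With the tool pointing down it reaches from about 0.4 to 0.85 m from the base axis. Payload 10.4 kg.
Tool frame: the origin (TCP) lies at the centre of the arm's flange, where the gripper is bolted on; the fingertips stand 182 mm ahead of it and the grasp point (between the pads) lies r.grasp_offset ahead of it (r.grasp_offset is the distance from the TCP to the grasp point, in m); z points along the fingers, y is the line along which they close (so a half turn about z gives the same grasp; the last joint's range is limited). The gripper opens to 87 mm and grips with 3 to 60 N. Pads are 19 mm wide; open, the fingers measure 117 mm over their backs; the gripper's body (75 mm by 190 mm) begins 51 mm behind the grasp point.
Start: joints at [-1.337, 0.332, -0.065, 1.46, 0.022, 1.35, -0.088], TCP at [0.159, 0.605, 0.405] pointing down, gripper open.
Joint ranges: [-2.6, 2.6], [-0.5, 2.12], [-1.47, 1.34], [0.16, 2.42], [-1.27, 4.41], [0.06, 2.06], [-2.6, 2.6]. Speed limits (rad/s): [2.22, 2.22, 2.79, 2.79, 3.14, 3.14, 3.14].

### API

Orientations are given as a unit quaternion [x, y, z, w].
In Python, from bench import status, vision, job, spotter, r gives the robot as it stands. The module is installed in compiled form; this text tells all that it offers.
- The arm moves only by the tool play_rows, never from a script. Its argument "series" is a list of rows, each a list of 6 numbers: the shift along the tool's x, y, z each as a share of 150 mm, from -1 to 1, then the turn, a rotation vector about the tool's x, y, z each as a share of 30 degrees, from -1 to 1. In form: [[x, y, z, ax, ay, az], ...]. A call has 1 to 5 rows; each row is the pose to reach, as a shift and turn from the pose commanded when the call began, along the tool's axes at that moment; what a row does not reach only later rows make up. A row lasts 1/10 s, in which the tool goes at most 50 mm and 8.59 degrees, less where a joint would pass 70% of its speed; a pose out of reach is approached as far as the arm can. A call with a number of a shift or a turn outside -1 to 1 is refused whole. A call with a gripper value outside its range is refused whole. "fingers" is the opening, from -1 (shut) to 1 (fully open), set as the call begins (left out, the last holds). The fingers move at their own pace and stop on an object; "squeeze" is the grip in N (left out, the last holds). Time passes only in rows, so rows that repeat a pose let the fingers close. It gives the time, the measured TCP pose, the force, the opening and the grip force at its end, in the units of the state.
- status.read_state(): the state, without advancing time (a new reading comes with each control period).
- vision.camera(name): name is "scene" or "top" or "wrist"; returns the picture (400x640x3 uint8, blue, green, red); there is no depth.
- vision.calibration(name): a dict with "fx", "fy", "cx", "cy" (pixels), "D" ([k1, k2, p1, p2, k3] as OpenCV has them; the pictures are not rectified), "rvec" (rotation vector, rad) and "tvec" (3), from world to camera coordinates, as OpenCV has them; the wrist camera has in their place "T_tool_cam" (4x4, takes a point from camera to tool coordinates, whose origin is the TCP and whose axes are the flange's). Camera axes: x right, y down, z forward; pixel columns grow to the right and rows downward; lengths in m; the calibration is good to about 2 mm. A picture is of the moment at which its call begins: read the wrist's pose just before it. calibration takes no time and is no camera call.
- job.close_job(): hands the job in; it is judged then, once.
Trained networks look in the newest picture that a camera, given by its name, has taken for a name from the list of things; names that differ only in an ending like _2 or _b are one class to them, and where a whole thing is asked for, a point or a joint stands for the part that bears it (a point fixed in the world has none). Each returns a list of dicts, best first, with "conf" (0 to 1); they miss things now and then, are a little off and sometimes report something else, mostly with a low value. They report only what shows in the picture. A call takes as long as a camera call.
- spotter.boxes_of(camera, name): "point" ([x, y, z] in m, in world coordinates, good to about 4 mm: the middle of the surface that is visible of it).
- spotter.regions_of(camera, name): "pixels" (400x640 bool, what is visible of it).
The state is a dict: "time": time; "joint_positions": joint angles; "joint_vel": joint speeds; "joint_torque": joint torques, N m; "ee_pos": TCP position; "eef_rot": TCP orientation; "ft_force": force on the tool from outside, world axes, zero at the start; "torque": the same for the moment, N m; "width": finger opening in m; "grip_force": force on a finger pad.
Only numpy, scipy, OpenCV 4.12 (cv2) and the standard library are available. Lean on these libraries where they do the work, as an engineer would, in place of code of your own. Each camera call takes 0.05 s, during which the arm holds its last target. There are 200 camera calls.

## Working session

There is one attempt and no reset: what is moved stays moved. The work goes in short steps, Python scripts to look and compute and a tool call to move; the robot and the scene stay as the last step left them, time stands still between calls to the robot, and variables do not carry over. Pictures are saved under pics/ and viewed, at most 10 in all, crops included, and the job is handed in when it is done.

Besides the shell and the picture viewer there is one more tool, called after "Request:" in YAML: its name, and indented under it one key for each argument. play_rows: Moves the arm, as the interface text tells. Shift numbers are shares of 150 mm and turn numbers shares of 30 degrees, none past 1 either way. Its arguments: {"type":"object","properties":{"series":{"type":"array","items":{"type":"array","items":{"type":"number"}}},"fingers":{"type":"number"},"squeeze":{"type":"number"}},"required":["series"]}

```bash
mkdir -p pics; ls
python3 - <<'E'
from bench import status, vision, job, spotter, r
import cv2,numpy as np
s=status.read_state(); print({k:np.round(v,3).tolist() for k,v in s.items()}, r.grasp_offset)
a=vision.camera("top"); b=vision.camera("scene")
cv2.imwrite("pics/top.png",a); cv2.imwrite("pics/scene.png",b)
for c in ("top","scene"):
  for n in ("magazine","tube_rim","push_face","hook","gate","puck_a","puck_in","wax_block","cork_block","wax_tin","file_guide","mug","brush","scraper"):
    try: print(c,n,[(np.round(d["point"],3).tolist(),round(d["conf"],2)) for d in spotter.boxes_of(c,n)][:4])
    except Exception as e: print(n,e)
  k=vision.calibration(c); print({q:np.round(v,4).tolist() for q,v in k.items()})
print(status.read_state()["time"])
E
```

```text
pics
{'time': 0.0, 'joint_positions': [-1.337, 0.333, -0.065, 1.461, 0.022, 1.35, -0.089], 'joint_vel': [0.002, 0.001, 0.002, -0.0, -0.001, 0.001, 0.001], 'joint_torque': [0.0, -62.326, 0.025, -38.989, -0.061, 0.04, 0.0], 'ee_pos': [0.159, 0.604, 0.404], 'eef_rot': [0.128, 0.992, -0.001, -0.0], 'ft_force': [0.422, 1.216, -0.737], 'torque': [0.068, -0.019, -0.03], 'grip_force': 0.0, 'width': 0.087} 0.1635
top magazine [([0.596, -0.09, 0.013], 0.74)]
top tube_rim [([0.597, -0.093, 0.012], 0.78)]
top push_face [([0.597, -0.092, 0.014], 0.96), ([0.431, 0.275, 0.015], 0.42)]
top hook [([0.578, 0.282, 0.029], 0.75)]
top gate [([0.599, 0.204, 0.034], 0.44)]
top puck_a [([0.435, -0.102, 0.012], 0.61), ([0.598, -0.355, 0.016], 0.58), ([0.597, -0.095, 0.012], 0.54), ([0.434, 0.009, 0.027], 0.51)]
top puck_in [([0.597, -0.087, 0.024], 0.49), ([0.599, 0.204, 0.036], 0.26), ([0.598, -0.092, 0.011], 0.21)]
top wax_block [([0.436, 0.008, 0.028], 0.34)]
top cork_block [([0.435, 0.009, 0.03], 0.86), ([0.601, -0.094, 0.013], 0.34)]
top wax_tin [([0.436, 0.153, 0.029], 0.97)]
top file_guide [([0.429, 0
[... 657 characters left out ...]
ene puck_in []
scene wax_block [([0.485, -0.341, 0.023], 0.57), ([0.594, 0.279, 0.032], 0.42), ([0.607, -0.354, 0.016], 0.29)]
scene cork_block [([0.449, 0.007, 0.027], 0.76), ([0.593, 0.278, 0.035], 0.42), ([0.76, 0.099, 0.054], 0.34)]
scene wax_tin [([0.447, 0.15, 0.024], 0.75)]
scene file_guide [([0.442, 0.256, 0.013], 0.61), ([0.485, -0.345, 0.024], 0.39)]
scene mug [([0.761, 0.101, 0.058], 0.8), ([0.447, -0.102, 0.013], 0.23)]
scene brush [([0.761, -0.064, 0.031], 0.59)]
scene scraper [([0.734, -0.264, 0.007], 0.69)]
{'fx': 366.443, 'fy': 366.443, 'cx': 319.0725, 'cy': 207.5458, 'D': [-0.0022, 0.0, 0.0, 0.0, 0.0], 'rvec': [1.9985, 1.1103, -0.5622], 'tvec': [-0.2893, -0.2678, 1.305]}
1.5
```

View pics/top.png

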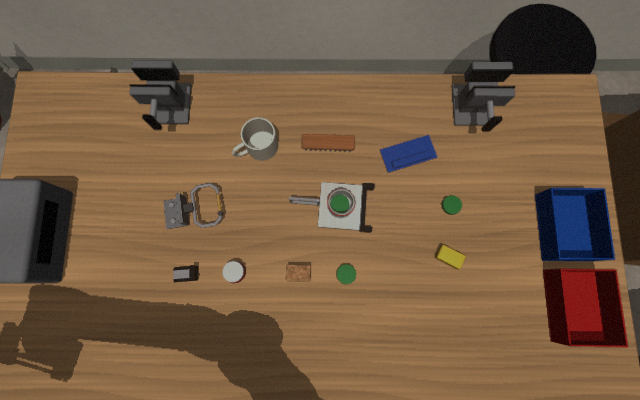

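View pics/scene.png

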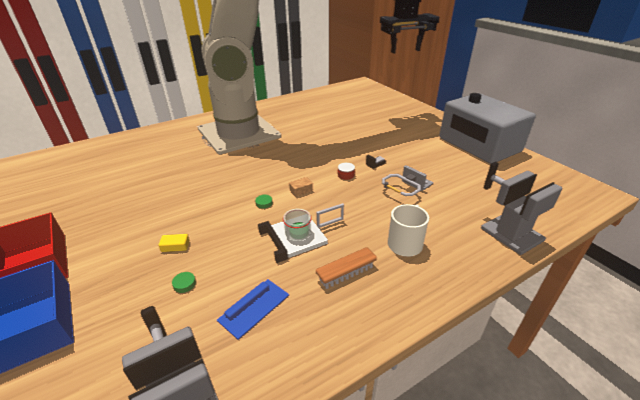

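The top view shows the magazine at about (341,205) with its eye pointing left towards the hook gate at (221,205). Loose pucks are at (452,205) and (346,274). The scene view agrees. Next I measure them precisely.

```bash
cat > h.py <<'E'
from bench import status, vision, job, spotter, r
import cv2,numpy as np
from scipy.spatial.transform import Rotation as Ro
def cam(name,st=None):
    k=vision.calibration(name); K=np.array([[k["fx"],0,k["cx"]],[0,k["fy"],k["cy"]],[0,0,1]])
    if "rvec" in k:
        R=cv2.Rodrigues(np.array(k["rvec"],float))[0]; t=np.array(k["tvec"],float)
    else:
        T=np.eye(4);T[:3,:3]=Ro.from_quat(st["eef_rot"]).as_matrix();T[:3,3]=st["ee_pos"]
        W=np.linalg.inv(T@np.array(k["T_tool_cam"])); R=W[:3,:3];t=W[:3,3]
    return K,np.array(k["D"],float),R,t
def plane(px,z,c):
    K,D,R,t=c; p=cv2.undistortPoints(np.array(px,float).reshape(-1,1,2),K,D)[:,0]
    d=np.c_[p,np.ones(len(p))]@R; o=-R.T@t
    return o+d*((z-o[2])/d[:,2])[:,None]
def proj(P,c):
    K,D,R,t=c; return cv2.projectPoints(np.array(P,float).reshape(-1,3),cv2.Rodrigues(R)[0],t,K,D)[0][:,0]
def green(a,lo=150):
    h=cv2.cvtColor(a,cv2.COLOR_BGR2HSV); m=cv2.inRange(h,(45,lo,40),(80,255,255))
    n,l,s,c=cv2.connectedComponentsWithStats(m); return [(c[i],s[i],l==i) for i in range(1,n) if s[i,4]>25]
def blobs(m,z,c,mn=25):
    n,l,s,ce=cv2.connectedComponentsWithStats(m.astype(np.uint8))
    for i in range(1,n):
        if s[i,4]>mn: print(ce[i].round(1),s[i].tolist(),plane(ce[i],z,c)[0].round(4))
def turn_to(R,yx):  # signed turn about tool z to bring tool y onto horizontal world direction yx
    v=R.T@np.array([*yx,0]); return np.degrees(np.arctan2(-v[0],v[1]))
def plan(p,R,tgt,turn=0):
    "calls' last rows from pose p,R to tgt with turn (deg) about tool z"
    p=np.array(p,float);R=np.array(R);tgt=np.array(tgt,float);n=0
    while (np.linalg.norm(tgt-p)>2e-4 or abs(turn)>.05) and n<12:
        d=R.T@(tgt-p); f=min(1,.15/max(abs(d).max(),1e-9),.25/max(np.linalg.norm(d),1e-9)); g=np.clip(turn,-30,30)
        L=np.linalg.norm(d)*f; rows=max(np.ceil(L/.05-1e-6),np.ceil(abs(g)/8.59-1e-6))
        row=np.r_[np.round(d*f/.15,3),round(g/30,3)]
        print("  call xyz,az",row.tolist(),"rows",int(rows)); p=p+R@(row[:3]*.15); R=R@Ro.from_rotvec([0,0,np.radians(row[3]*30)]).as_matrix(); turn-=row[3]*30;n+=1
    return p,R
E
python3 - <<'E'
from h import *
for n in("top","scene"):
    a=cv2.imread(f"pics/{n}.png"); c=cam(n); print(n)
    for q,s,m in green(a): print(q.round(1),s.tolist(),plane(q,.013,c)[0].round(4))
c=cam("top"); a=cv2.imread("pics/top.png"); 
x=a.copy()[165:250,150:390]; cv2.imwrite("pics/z.png",cv2.resize(x,(800,283),interpolation=cv2.INTER_CUBIC))
s=status.read_state();R=Ro.from_quat(s["eef_rot"]).as_matrix()
print(turn_to(R,(1,0)))
plan(s["ee_pos"],R,[.598,-.25,.42],turn_to(R,(1,0)))
print(np.array(vision.calibration("wrist")["T_tool_cam"]).round(3),vision.calibration("wrist")["fx"])
E
```

```text
top
scene
75.29088443108633
  call xyz,az [-0.898, -1.0, -0.021, 1.0] rows 5
  call xyz,az [-1.0, -0.327, -0.017, 1.0] rows 4
  call xyz,az [-1.0, 0.211, -0.016, 0.51] rows 4
  call xyz,az [-1.0, 0.514, -0.018, -0.0] rows 4
  call xyz,az [-1.0, 0.515, -0.018, -0.0] rows 4
  call xyz,az [-0.657, 0.338, -0.012, -0.0] rows 3
[[-0.    -0.966 -0.259  0.07 ]
 [ 1.    -0.001  0.001  0.   ]
 [-0.001 -0.259  0.966  0.021]
 [ 0.     0.     0.     1.   ]] 337.0862166133354
```

View pics/z.png

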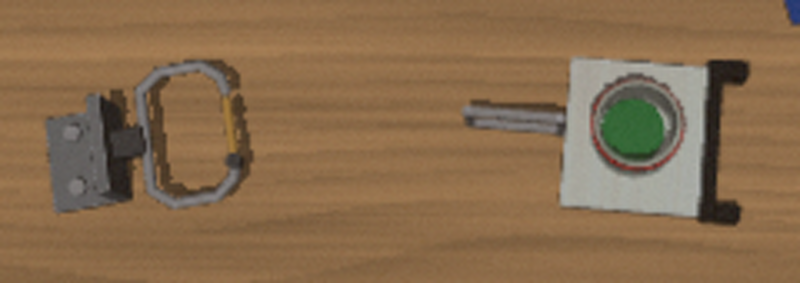

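The crop shows the hook turned slightly (gate brass from (228,95) to (235,160), bracket at (85,160)). The magazine at (635,125) is tilted the other way, with its eye tip at (465,112). I move over to the far puck and use the wrist camera.

Request:
play_rows:
  series:
    - [-0.18,-0.2,0,0,0,0.2]
    - [-0.36,-0.4,0,0,0,0.4]
    - [-0.54,-0.6,0,0,0,0.6]
    - [-0.72,-0.8,0,0,0,0.8]
    - [-0.9,-1.0,0,0,0,1.0]
  fingers: 1

```text
time: 2.0
ee_pos: [0.2518, 0.4236, 0.4049]
eef_rot: [0.382, 0.924, 0.0, -0.0]
ft_force: [0.0, 0.6, -0.5]
width: 0.0871
grip_force: 0.0
```

Request:
play_rows:
  series:
    - [-0.25,-0.08,0,0,0,0.25]
    - [-0.5,-0.16,0,0,0,0.5]
    - [-0.75,-0.24,0,0,0,0.75]
    - [-1.0,-0.33,0,0,0,1.0]

```text
time: 2.4
ee_pos: [0.3235, 0.2829, 0.405]
eef_rot: [0.609, 0.793, 0.0, -0.0]
ft_force: [0.9, 0.8, 0.5]
width: 0.0876
grip_force: 0.0
```

Request:
play_rows:
  series:
    - [-0.25,0.05,0,0,0,0.15]
    - [-0.5,0.1,0,0,0,0.3]
    - [-0.75,0.16,0,0,0,0.4]
    - [-1.0,0.21,0,0,0,0.51]

```text
time: 2.8
ee_pos: [0.3934, 0.1464, 0.405]
eef_rot: [0.708, 0.706, 0.001, -0.0]
ft_force: [0.2, 0.4, 0.4]
width: 0.087
grip_force: 0.0
```

Run:
```python
from h import *
s=status.read_state(); w=vision.camera("wrist"); cv2.imwrite("pics/w1.png",w); import json; json.dump({k:np.array(v).tolist() for k,v in s.items()},open("w1.json","w"))
print(s["time"],s["ee_pos"].round(4) if hasattr(s["ee_pos"],"round") else s["ee_pos"],s["eef_rot"],np.round(s["joint_positions"],2))
for n in("top",):
  a=cv2.imread(f"pics/{n}.png"); print(a[205,452],a[274,346],a[205,340])
  b,g,r_=[a[...,i].astype(int) for i in range(3)]; blobs((g>1.5*r_)&(g>1.3*b),.013,cam(n))
R=Ro.from_quat(s["eef_rot"]).as_matrix()
plan(s["ee_pos"],R,[.598,-.25,.42],turn_to(R,(1,0)))
```

```text
2.8 [0.3934 0.1464 0.405 ] [ 7.07997534e-01  7.06214715e-01  5.11879344e-04 -7.43165727e-05] [-0.88 -0.16  0.38  1.98  0.06  1.31 -0.52]
[ 53 103  51] [ 59 109  57] [ 52 102  51]
[339.6 202.8] [331, 195, 18, 16, 241] [ 0.603  -0.0865  0.013 ]
[451.6 204.4] [443, 196, 19, 18, 268] [ 0.601  -0.3552  0.013 ]
[346.  273.8] [337, 265, 19, 19, 282] [ 0.435  -0.1005  0.013 ]
  call xyz,az [-1.0, 0.519, -0.038, -0.005] rows 4
  call xyz,az [-1.0, 0.516, -0.038, 0.0] rows 4
  call xyz,az [-0.642, 0.331, -0.025, 0.0] rows 3
```

View pics/w1.png

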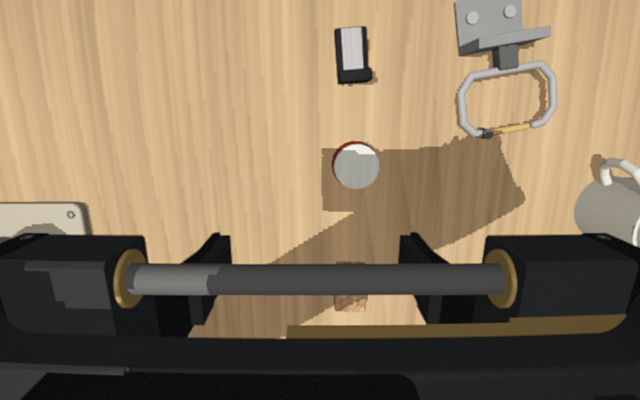

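The wrist view shows the hook's gate from its hinge knob at (486,133) to (533,127), the back bar at about (507,70), and the tin at (356,165). I continue to above puck B.

Request:
play_rows:
  series:
    - [-0.25,0.13,0,0,0,0]
    - [-0.5,0.26,0,0,0,0]
    - [-0.75,0.39,0,0,0,0]
    - [-1.0,0.52,0,0,0,0]

```text
time: 3.25
ee_pos: [0.4713, -0.0035, 0.4051]
eef_rot: [0.707, 0.707, 0.001, 0.0]
ft_force: [0.9, 0.9, -0.6]
width: 0.0869
grip_force: 0.0
```

Request:
play_rows:
  series:
    - [-0.25,0.13,0,0,0,0]
    - [-0.5,0.26,0,0,0,0]
    - [-0.75,0.39,0,0,0,0]
    - [-1.0,0.52,0,0,0,0]

```text
time: 3.65
ee_pos: [0.5496, -0.1531, 0.4049]
eef_rot: [0.707, 0.707, 0.0, 0.0]
ft_force: [0.1, 0.6, 0.3]
width: 0.087
grip_force: 0.0
```

Request:
play_rows:
  series:
    - [-0.33,0.1,0,0,0,0]
    - [-0.66,0.2,0,0,0,0]
    - [-1,0.3,0,0,0,0]
    - [-1,0.3,0,0,0,0]
    - [-1,0.3,0,0,0,0]

```text
time: 4.15
ee_pos: [0.5935, -0.3037, 0.404]
eef_rot: [0.708, 0.706, -0.001, -0.0]
ft_force: [0.5, 1.0, 0.8]
width: 0.0873
grip_force: 0.0
```

Run:
```python
from h import *
import json
s=status.read_state(); w=vision.camera("wrist"); cv2.imwrite("pics/w2.png",w); json.dump({k:np.array(v).tolist() for k,v in s.items()},open("w2.json","w"))
print(s["time"],s["ee_pos"].round(4),s["eef_rot"].round(3))
b,g,r_=[w[...,i].astype(int) for i in range(3)]; blobs((g>1.5*r_)&(g>1.3*b),.013,cam("wrist",s))
s1=json.load(open("w1.json")); c=cam("wrist",s1)
print("hook hinge,tipside,back",plane([[486,133],[533,127],[507,70]],.03,c).round(4).tolist())
```

```text
4.15 [ 0.5935 -0.3037  0.404 ] [ 0.708  0.706 -0.001 -0.   ]
[161.8   1.2] [151, 0, 22, 4, 65] [ 0.4401 -0.1229  0.013 ]
[321.8 219.1] [304, 201, 38, 37, 1115] [ 0.6013 -0.3532  0.013 ]
hook hinge,tipside,back [[0.5734, 0.1966, 0.03], [0.6236, 0.2033, 0.03], [0.5881, 0.2595, 0.03]]
```

View pics/w2.png

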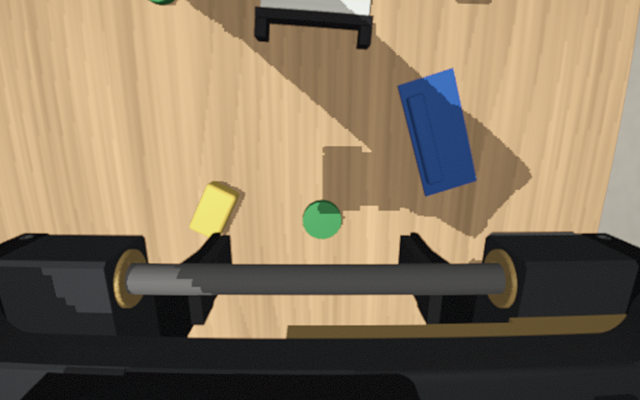

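The wrist view shows puck B at (322,219), clear of the yellow block (right corner 238,190), and the magazine's push plate at (312,25). Puck B measures (0.601, -0.354), so I descend and grasp.

Request:
play_rows:
  series:
    - [-0.17,0.03,0.25,0,0,0]
    - [-0.33,0.05,0.5,0,0,0]
    - [-0.335,0.05,0.83,0,0,0]
    - [-0.335,0.05,1,0,0,0]

```text
time: 4.6
ee_pos: [0.6011, -0.3496, 0.2509]
eef_rot: [0.707, 0.708, 0.0, -0.002]
ft_force: [0.1, 0.3, 0.8]
width: 0.0871
grip_force: 0.0
```

Request:
play_rows:
  series:
    - [0,0,0.25,0,0,0]
    - [0,0,0.42,0,0,0]
    - [0,0,0.42,0,0,0]
    - [0,0,0.42,0,0,0]

```text
time: 5.0
ee_pos: [0.6022, -0.3506, 0.1928]
eef_rot: [0.706, 0.708, 0.0, 0.0]
ft_force: [0.5, -0.6, 0.6]
width: 0.0869
grip_force: 0.0
```

Request:
play_rows:
  series:
    - [0,0,0,0,0,0]
    - [0,0,0,0,0,0]
    - [0,0,0,0,0,0]
    - [0,0,0,0,0,0]
    - [0,0,0,0,0,0]
  fingers: -1
  squeeze: 12

```text
time: 5.5
ee_pos: [0.6013, -0.3523, 0.192]
eef_rot: [0.707, 0.707, 0.0, 0.0]
ft_force: [-0.2, -0.7, 0.1]
width: 0.0553
grip_force: 0.0
```

Request:
play_rows:
  series:
    - [-0.01,0,0.017,0,0,0]
    - [-0.01,0,0.017,0,0,0]
    - [-0.01,0,0.017,0,0,0]
    - [-0.01,0,0.017,0,0,0]
    - [-0.01,0,0.017,0,0,0]

```text
time: 6.0
ee_pos: [0.6012, -0.3538, 0.1891]
eef_rot: [0.707, 0.707, -0.0, -0.0]
ft_force: [0.6, -0.9, -0.0]
width: 0.0451
grip_force: 12.0
```

Request:
play_rows:
  series:
    - [0,0,-0.25,0,0,0]
    - [0.2,0,-0.5,0,0,0]
    - [0.4,0,-0.7,0,0,0]
    - [0.4,0,-0.7,0,0,0]
    - [0.4,0,-0.7,0,0,0]

```text
time: 6.5
ee_pos: [0.6016, -0.293, 0.2946]
eef_rot: [0.707, 0.708, 0.0, 0.0]
ft_force: [0.1, -0.1, -0.1]
width: 0.0458
grip_force: 12.0
```

Run:
```python
from h import *
s=status.read_state(); w=vision.camera("wrist"); cv2.imwrite("pics/w3.png",w)
print(s["time"],s["ee_pos"].round(4),s["eef_rot"].round(3),s["width"],s["grip_force"],cam("wrist",s)[1])
b,g,r_=[w[...,i].astype(int) for i in range(3)]; blobs((g>1.5*r_)&(g>1.3*b),s["ee_pos"][2]-.18,cam("wrist",s))
```

```text
6.5 [ 0.6016 -0.293   0.2946] [0.707 0.708 0.    0.   ] 0.045779888002076406 11.999830305576324 [-0.05086267  0.          0.          0.          0.        ]
[314.7 241.6] [269, 212, 92, 52, 3691] [ 0.6022 -0.2854  0.1146]
[315.1 296.9] [298, 295, 36, 5, 101] [ 0.6025 -0.3169  0.1146]
```

View pics/w3.png

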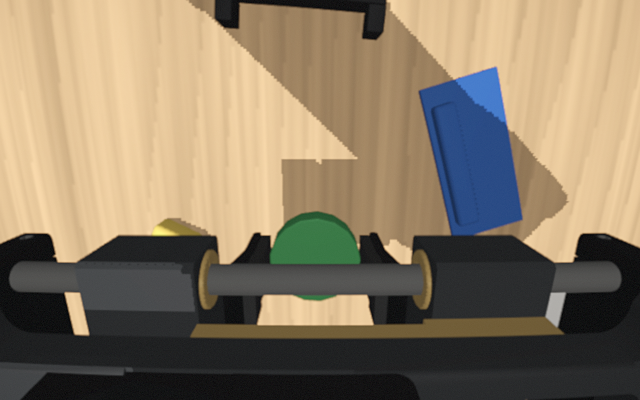

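Puck B is gripped level between the fingers at (315,255), with width 45.8 mm. I now view the magazine from above.

Request:
play_rows:
  series:
    - [0.25,0,-0.2,0,0,0]
    - [0.5,0,-0.4,0,0,0]
    - [0.8,0,-0.6,0,0,0]
    - [1,0,-0.75,0,0,0]
    - [1,0,-0.75,0,0,0]

```text
time: 7.05
ee_pos: [0.6027, -0.1396, 0.4085]
eef_rot: [0.705, 0.709, 0.002, 0.0]
ft_force: [0.1, -0.1, -0.2]
width: 0.0452
grip_force: 12.0
```

Request:
play_rows:
  series:
    - [0.15,0,0,0,0,0]
    - [0.15,0,0,0,0,0]
    - [0.15,0,0,0,0,0]
    - [0.15,0,0,0,0,0]

```text
time: 7.45
ee_pos: [0.601, -0.1229, 0.406]
eef_rot: [0.708, 0.706, -0.001, -0.0]
ft_force: [-0.2, 0.3, -0.4]
width: 0.0452
grip_force: 12.0
```

Run:
```python
from h import *
import json
w=cv2.imread("pics/w3.png")
class S(dict):pass
s3=dict(ee_pos=[.6016,-.293,.2946],eef_rot=[.707,.7072,0,0]); s3["eef_rot"]=[.7071068,.7071068,0,0]
c=cam("wrist",s3); print("held: rear top",plane([[315,299.5]],.2946-.175,c)[0]+[0,.023,0],"front bot",plane([[315,211.5]],.2946-.189,c)[0]-[0,.023,0])
s=status.read_state(); w=vision.camera("wrist"); cv2.imwrite("pics/w4.png",w); json.dump({k:np.array(v).tolist() for k,v in s.items()},open("w4.json","w"))
print(s["time"],s["ee_pos"].round(4),s["eef_rot"].round(4),s["width"])
b,g,r_=[w[...,i].astype(int) for i in range(3)]; blobs((g>1.5*r_)&(g>1.3*b),.026,cam("wrist",s))
print("red");blobs((r_>1.6*g)&(r_>1.6*b)&(r_>70),.054,cam("wrist",s),15)
```

```text
held: rear top [ 0.60226793 -0.29243817  0.1196    ] front bot [ 0.60228064 -0.29535789  0.1056    ]
7.45 [ 0.601  -0.1229  0.406 ] [ 7.080e-01  7.063e-01 -7.000e-04 -2.000e-04] 0.04515927408047627
[312.4 143. ] [293, 123, 40, 41, 1325] [ 0.5986 -0.0845  0.026 ]
[168.1 155.9] [148, 137, 41, 39, 1275] [ 0.4434 -0.0973  0.026 ]
[314.7 241.8] [269, 212, 92, 52, 3644] [ 0.6007 -0.196   0.026 ]
[315.4 296.9] [298, 295, 36, 5, 105] [ 0.6013 -0.2668  0.026 ]
red
```

View pics/w4.png

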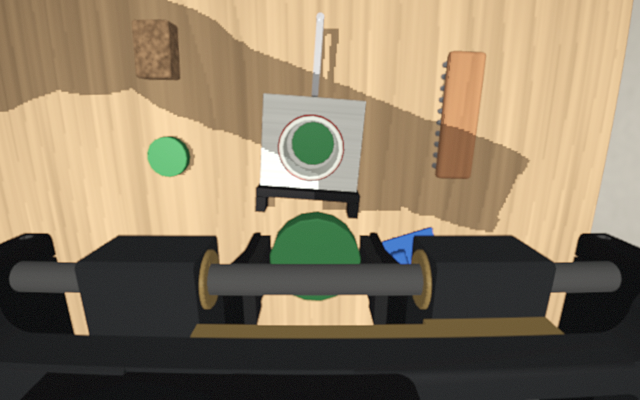

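The view shows the tube ring centred at about (311,147) with radius 33 px, the push plate at (307,190), the eye tip at (320,14), and puck A at (168,156). I fit the tube ring and magazine yaw next.

Run:
```python
from h import *
import json
w=cv2.imread("pics/w4.png"); s=json.load(open("w4.json")); c=cam("wrist",s)
b,g,r_=[w[...,i].astype(int) for i in range(3)]
m=((r_-g>25)&(abs(g-b)<r_-g-8)).astype(np.uint8); m[:108]=0;m[184:]=0;m[:,:272]=0;m[:,350:]=0
ys,xs=np.nonzero(m); e=cv2.fitEllipse(np.c_[xs,ys].astype(np.float32)); print(len(xs),e)
P=plane(np.c_[xs,ys],.054,c)[:,:2]; A=np.c_[2*P,np.ones(len(P))]; q=np.linalg.lstsq(A,(P**2).sum(1),rcond=None)[0]; print("centre",q[:2],"rad",np.sqrt(q[2]+q[0]**2+q[1]**2))
print("P1",plane([[168.1,155.9]],.013,c))
print("corners",plane([[264,94],[367,101]],.012,c).round(4).tolist(),"plate",plane([[257,187],[358,194]],.026,c).round(4).tolist(),"eyetip",plane([[320,14]],.053,c).round(4))
cv2.imwrite("pics/z2.png",m*255)
# top: red ring
a=cv2.imread("pics/top.png"); c=cam("top")
b,g,r_=[a[...,i].astype(int) for i in range(3)]
m=((r_-g>35)&(abs(g-b)<r_-g-15)).astype(np.uint8); m[:185]=0;m[222:]=0;m[:,:322]=0;m[:,358:]=0
ys,xs=np.nonzero(m);P=plane(np.c_[xs,ys],.054,c)[:,:2]; A=np.c_[2*P,np.ones(len(P))]; q=np.linalg.lstsq(A,(P**2).sum(1),rcond=None)[0]; print(len(xs),"top centre",q[:2],"rad",np.sqrt(q[2]+q[0]**2+q[1]**2))
```

```text
304 ((310.5884094238281, 147.22621154785156), (64.87328338623047, 65.37470245361328), 152.80287170410156)
centre [ 0.59705518 -0.08679497] rad 0.03168742899077988
P1 [[ 0.43762134 -0.09890187  0.013     ]]
corners [[0.5474, -0.0339, 0.012], [0.6569, -0.0414, 0.012]] plate [[0.5379, -0.1319, 0.026], [0.6483, -0.14, 0.026]] eyetip [[0.6062 0.0334 0.053 ]]
45 top centre [ 0.59735614 -0.08684158] rad 0.031611500797635174
```

Request:
play_rows:
  series:
    - [0.246,-0.029,0.1,0,0,0]
    - [0.246,-0.029,0.4,0,0,0]
    - [0.246,-0.029,0.7,0,0,0]
    - [0.246,-0.029,0.95,0,0,0]
    - [0.246,-0.029,0.95,0,0,0]

```text
time: 8.0
ee_pos: [0.5951, -0.0847, 0.2594]
eef_rot: [0.708, 0.707, -0.003, -0.003]
ft_force: [-1.2, -0.2, -0.5]
width: 0.0453
grip_force: 12.0
```

Request:
play_rows:
  series:
    - [0,0,0,0,0,0]
    - [0,0,0,0,0,0]
    - [0,0,0,0,0,0]

```text
time: 8.3
ee_pos: [0.5977, -0.0848, 0.2663]
eef_rot: [0.707, 0.707, 0.001, 0.001]
ft_force: [-0.1, -0.2, -0.4]
width: 0.0452
grip_force: 12.0
```

Request:
play_rows:
  series:
    - [-0.003,0,0.06,0,0,0]
    - [-0.005,0,0.125,0,0,0]
    - [-0.005,0,0.125,0,0,0]
    - [-0.005,0,0.125,0,0,0]
    - [-0.005,0,0.125,0,0,0]

```text
time: 8.8
ee_pos: [0.5971, -0.0851, 0.2455]
eef_rot: [0.707, 0.707, 0.0, 0.0]
ft_force: [0.3, 0.5, -0.6]
width: 0.0452
grip_force: 12.0
```

Run:
```python
from h import *
s=status.read_state(); print(s["ee_pos"].round(4),s["ft_force"],s["eef_rot"].round(4),np.round(s["joint_vel"],3))
w=vision.camera("wrist"); cv2.imwrite("pics/w5.png",w[90:330,180:460].repeat(2,0).repeat(2,1))
s=status.read_state(); print(s["ee_pos"].round(4),s["ft_force"],s["eef_rot"].round(4))
```

```text
[ 0.5971 -0.0851  0.2455] [ 0.31210698  0.47798185 -0.64287393] [0.7072 0.707  0.     0.    ] [-0.    -0.004  0.002 -0.003  0.002 -0.001 -0.001]
[ 0.5971 -0.0851  0.2456] [ 0.01845706  0.21021029 -0.44249666] [7.072e-01 7.070e-01 1.000e-04 1.000e-04]
```

View pics/w5.png

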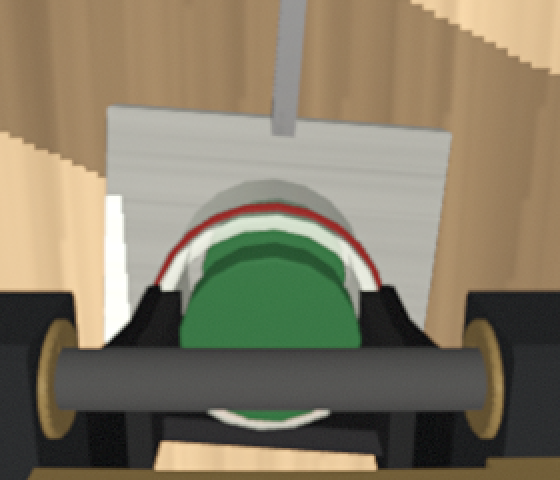

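The held puck is centred in the tube mouth left to right (ring 155–383, puck 180–360), with no contact force. I release it.

Request:
play_rows:
  series:
    - [-0.006,0,0,0,0,0]
    - [-0.006,0,0,0,0,0]

```text
time: 9.05
ee_pos: [0.597, -0.0861, 0.2456]
eef_rot: [0.707, 0.707, 0.0, 0.0]
ft_force: [-0.6, -0.0, -0.5]
width: 0.0457
grip_force: 12.0
```

Request:
play_rows:
  series:
    - [0,0,0,0,0,0]
    - [0,0,0,0,0,0]
    - [0,0,0,0,0,0]
    - [0,0,0,0,0,0]
    - [0,0,0,0,0,0]
  fingers: 1

```text
time: 9.55
ee_pos: [0.597, -0.086, 0.2454]
eef_rot: [0.707, 0.707, 0.0, -0.0]
ft_force: [-0.1, -0.9, 0.1]
width: 0.0772
grip_force: 0.0
```

Request:
play_rows:
  series:
    - [0,0,-0.25,0,0,0]
    - [0,0,-0.55,0,0,0]
    - [0,0,-0.85,0,0,0]
    - [-0.2,-0.2,-1,0,0,0]
    - [-0.2,-0.3,-1,0,0,0]

```text
time: 10.05
ee_pos: [0.5507, -0.1208, 0.3992]
eef_rot: [0.709, 0.705, 0.001, 0.002]
ft_force: [-0.0, -1.4, 0.3]
width: 0.0869
grip_force: 0.0
```

Request:
play_rows:
  series:
    - [0,0,0,0,0,0]
    - [0,0,0,0,0,0]
    - [0,0,0,0,0,0]

```text
time: 10.35
ee_pos: [0.5526, -0.115, 0.3949]
eef_rot: [0.707, 0.708, -0.0, -0.0]
ft_force: [-0.5, -0.1, 0.6]
width: 0.0869
grip_force: 0.0
```

Run:
```python
from h import *
s=status.read_state(); w=vision.camera("wrist"); cv2.imwrite("pics/w6.png",w)
print(s["time"],s["ee_pos"].round(4),s["eef_rot"].round(4),s["width"])
c=cam("wrist",s)
b,g,r_=[w[...,i].astype(int) for i in range(3)]; 
for z in(.04,.013): blobs((g>1.5*r_)&(g>1.3*b),z,c)
m=((r_-g>25)&(abs(g-b)<r_-g-8)).astype(np.uint8); u=proj([[.597,-.087,.054]],c)[0]; yy,xx=np.indices(m.shape); m[np.hypot(xx-u[0],yy-u[1])>48]=0
ys,xs=np.nonzero(m);P=plane(np.c_[xs,ys],.054,c)[:,:2]; A=np.c_[2*P,np.ones(len(P))]; q=np.linalg.lstsq(A,(P**2).sum(1),rcond=None)[0]; print(len(xs),"tube",q[:2],np.sqrt(q[2]+q[0]**2+q[1]**2))
R=Ro.from_quat([.7071068,.7071068,0,0]).as_matrix(); plan(s["ee_pos"],R,[.436,-.0997,.19])
x,y=u.astype(int); cv2.imwrite("pics/w6c.png",cv2.resize(w[max(0,y-80):y+80,max(0,x-100):x+100],(600,480)))
```

```text
10.35 [ 0.5526 -0.115   0.3949] [ 7.066e-01  7.076e-01 -2.000e-04 -2.000e-04] 0.08687062127009411
[358.9 155.2] [337, 132, 45, 47, 1643] [ 0.5965 -0.0859  0.04  ]
[207.7 164.3] [187, 145, 42, 40, 1317] [ 0.4457 -0.0949  0.04  ]
[358.9 155.2] [337, 132, 45, 47, 1643] [ 0.6001 -0.0893  0.013 ]
[207.7 164.3] [187, 145, 42, 40, 1317] [ 0.437 -0.099  0.013]
330 tube [ 0.59707712 -0.08696197] 0.03178650080133698
  call xyz,az [0.074, -0.569, 1.0, 0.0] rows 4
  call xyz,az [0.028, -0.209, 0.366, 0.0] rows 2
```

View pics/w6c.png

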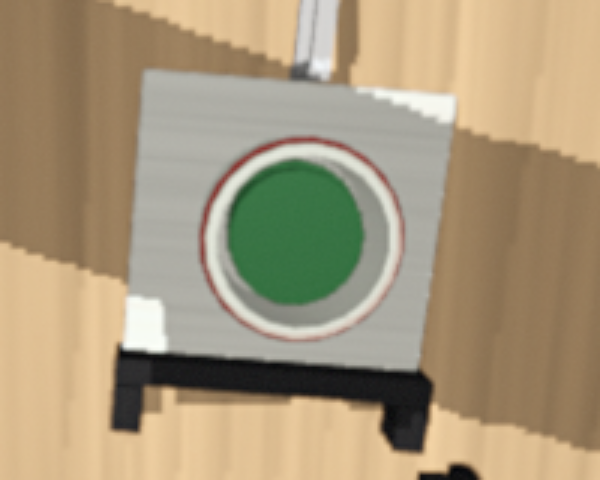

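The second puck lies flat in the tube. The crop shows its disc at (295,232), level and inside the ring centred at (302,238). Now I fetch puck A.

Request:
play_rows:
  series:
    - [0.04,-0.3,0.1,0,0,0]
    - [0.08,-0.6,0.2,0,0,0]
    - [0.105,-0.775,0.45,0,0,0]
    - [0.105,-0.775,0.75,0,0,0]
    - [0.105,-0.775,1,0,0,0]

```text
time: 10.9
ee_pos: [0.4353, -0.0996, 0.2442]
eef_rot: [0.707, 0.707, 0.001, -0.0]
ft_force: [1.6, 1.6, 0.4]
width: 0.0869
grip_force: 0.0
```

Request:
play_rows:
  series:
    - [0,0,0.2,0,0,0]
    - [0,0,0.3,0,0,0]
    - [0,0,0.3,0,0,0]
    - [0,0,0.3,0,0,0]

```text
time: 11.3
ee_pos: [0.4361, -0.1003, 0.2006]
eef_rot: [0.707, 0.707, -0.001, 0.0]
ft_force: [0.3, -0.6, 0.3]
width: 0.0869
grip_force: 0.0
```

Request:
play_rows:
  series:
    - [0.005,0,0.077,0,0,0]
    - [0.005,0,0.077,0,0,0]
    - [0.005,0,0.077,0,0,0]

```text
time: 11.6
ee_pos: [0.4362, -0.0995, 0.1897]
eef_rot: [0.707, 0.707, 0.0, 0.0]
ft_force: [0.9, -1.0, 0.5]
width: 0.0871
grip_force: 0.0
```

Request:
play_rows:
  series:
    - [0,0,0,0,0,0]
    - [0,0,0,0,0,0]
    - [0,0,0,0,0,0]
    - [0,0,0,0,0,0]
    - [0,0,0,0,0,0]
  fingers: -1

```text
time: 12.1
ee_pos: [0.4358, -0.0994, 0.1889]
eef_rot: [0.707, 0.707, 0.0, -0.0]
ft_force: [-0.7, 0.0, 0.5]
width: 0.0546
grip_force: 0.0
```

Request:
play_rows:
  series:
    - [0,0,0,0,0,0]
    - [0,0,0,0,0,0]
    - [0,0,0,0,0,0]
    - [0,0,0,0,0,0]
    - [0,0,0,0,0,0]

```text
time: 12.6
ee_pos: [0.4357, -0.0995, 0.1889]
eef_rot: [0.707, 0.707, 0.0, -0.0]
ft_force: [-0.3, -0.3, 0.5]
width: 0.0456
grip_force: 12.0
```

Request:
play_rows:
  series:
    - [0,0,-0.25,0,0,0]
    - [0,0,-0.5,0,0,0]
    - [0,0,-0.7,0,0,0]
    - [0,0,-0.7,0,0,0]
    - [0,0,-0.7,0,0,0]

```text
time: 13.1
ee_pos: [0.4358, -0.0992, 0.294]
eef_rot: [0.707, 0.707, 0.001, -0.0]
ft_force: [-0.1, 0.3, -0.9]
width: 0.0453
grip_force: 12.0
```

Run:
```python
from h import *
s=status.read_state(); w=vision.camera("wrist"); s["eef_rot"]=np.array([.7071068,.7071068,0,0])
p=s["ee_pos"]; print(s["time"],p.round(4),s["width"])
c=cam("wrist",s); b,g,r_=[w[...,i].astype(int) for i in range(3)]; m=((g>1.5*r_)&(g>1.3*b)); 
ys,xs=np.nonzero(m[180:330,220:420]); ys+=180;xs+=220; print(xs.min(),xs.max(),ys.min(),ys.max())
X=(xs.min()+xs.max())/2
print("held offset from TCP",(plane([[X,ys.max()+.5]],p[2]-.175,c)[0]+[0,.023,0]-p).round(4),(plane([[X,ys.min()-.5]],p[2]-.189,c)[0]-[0,.023,0]-p).round(4))
plan(p,Ro.from_quat(s["eef_rot"]).as_matrix(),[.5967,-.086,.2945])
```

```text
13.1 [ 0.4358 -0.0992  0.294 ] 0.045317963227367516
269 360 211 298
held offset from TCP [ 0.0004  0.0011 -0.175 ] [ 0.0004 -0.0018 -0.189 ]
  call xyz,az [0.082, 1.0, -0.003, 0.0] rows 4
  call xyz,az [0.006, 0.073, -0.001, 0.0] rows 1
```

Request:
play_rows:
  series:
    - [0.03,0.3,0,0,0,0]
    - [0.06,0.6,0,0,0,0]
    - [0.08,0.85,0,0,0,0]
    - [0.084,1.0,0,0,0,0]
    - [0.084,1.0,0,0,0,0]

```text
time: 13.65
ee_pos: [0.5875, -0.0863, 0.2912]
eef_rot: [0.707, 0.707, -0.002, -0.0]
ft_force: [-1.2, 0.4, -1.2]
width: 0.0454
grip_force: 12.0
```

Request:
play_rows:
  series:
    - [0,0.07,0,0,0,0]
    - [0,0.07,0.15,0,0,0]
    - [0,0.07,0.2,0,0,0]
    - [0,0.07,0.2,0,0,0]
    - [0,0.07,0.2,0,0,0]

```text
time: 14.15
ee_pos: [0.5961, -0.0871, 0.2642]
eef_rot: [0.707, 0.707, 0.0, -0.0]
ft_force: [0.1, -0.3, 0.1]
width: 0.0452
grip_force: 12.0
```

Request:
play_rows:
  series:
    - [0.004,0.005,0.06,0,0,0]
    - [0.004,0.005,0.125,0,0,0]
    - [0.004,0.005,0.125,0,0,0]
    - [0.004,0.005,0.125,0,0,0]
    - [0.004,0.005,0.125,0,0,0]

```text
time: 14.65
ee_pos: [0.5971, -0.0864, 0.2453]
eef_rot: [0.707, 0.707, 0.0, 0.0]
ft_force: [0.6, -0.4, -0.7]
width: 0.0452
grip_force: 12.0
```

Request:
play_rows:
  series:
    - [0,0,0,0,0,0]
    - [0,0,0,0,0,0]
    - [0,0,0,0,0,0]
    - [0,0,0,0,0,0]
    - [0,0,0,0,0,0]
  fingers: 1

```text
time: 15.15
ee_pos: [0.597, -0.0863, 0.2452]
eef_rot: [0.707, 0.707, 0.0, -0.0]
ft_force: [-0.2, 0.2, -0.3]
width: 0.0775
grip_force: 0.0
```

Request:
play_rows:
  series:
    - [0,0,-0.25,0,0,0]
    - [0,0,-0.55,0,0,0]
    - [0,0,-0.85,0,0,0]
    - [-0.2,0,-1,0,0,0]
    - [-0.2,0,-1,0,0,0]

```text
time: 15.65
ee_pos: [0.5967, -0.1207, 0.3992]
eef_rot: [0.709, 0.705, 0.001, 0.003]
ft_force: [-0.7, -1.0, -0.6]
width: 0.0867
grip_force: 0.0
```

Request:
play_rows:
  series:
    - [0,0,0,0,0,0]
    - [0,0,0,0,0,0]
    - [0,0,0,0,0,0]

```text
time: 15.95
ee_pos: [0.597, -0.1153, 0.394]
eef_rot: [0.707, 0.707, -0.0, -0.001]
ft_force: [0.3, 0.9, 0.3]
width: 0.0874
grip_force: 0.0
```

Run:
```python
from h import *
s=status.read_state(); w=vision.camera("wrist"); cv2.imwrite("pics/w7.png",w)
print(s["time"],s["ee_pos"].round(4),s["eef_rot"].round(4),s["width"])
c=cam("wrist",s)
b,g,r_=[w[...,i].astype(int) for i in range(3)]; m=(g>1.5*r_)&(g>1.3*b); blobs(m,.054,c)
ys,xs=np.nonzero(m); P=plane(np.c_[xs,ys],.054,c); print("extent x,y mm",np.ptp(P,0)*1000)
m=((r_-g>25)&(abs(g-b)<r_-g-8)).astype(np.uint8); u=proj([[.597,-.087,.054]],c)[0]; yy,xx=np.indices(m.shape); m[np.hypot(xx-u[0],yy-u[1])>48]=0
ys,xs=np.nonzero(m);P=plane(np.c_[xs,ys],.054,c)[:,:2]; A=np.c_[2*P,np.ones(len(P))]; q=np.linalg.lstsq(A,(P**2).sum(1),rcond=None)[0]; print(len(xs),"tube",q[:2],np.sqrt(q[2]+q[0]**2+q[1]**2))
x,y=u.astype(int); cv2.imwrite("pics/w7c.png",cv2.resize(w[max(0,y-80):y+80,max(0,x-100):x+100],(600,480)))
```

```text
15.95 [ 0.597  -0.1153  0.394 ] [ 7.068e-01  7.074e-01 -5.000e-04 -8.000e-04] 0.0873624720188767
[315.7 156.1] [293, 131, 46, 50, 1780] [ 0.5977 -0.0852  0.054 ]
extent x,y mm [5.66467841e+02 2.93986844e+02 1.11022302e-13]
329 tube [ 0.59710207 -0.08685493] 0.03170004629887492
```

Run:
```python
from h import *
from scipy.optimize import minimize
w=cv2.imread("pics/w7.png"); s=dict(ee_pos=[.597,-.1153,.394],eef_rot=[.7068,.7074,-.0005,-.0008]); c=cam("wrist",s)
b,g,r_=[w[...,i].astype(int) for i in range(3)]; m=((g>1.5*r_)&(g>1.3*b)).astype(np.uint8); m[:100]=0;m[220:]=0;m[:,:270]=0;m[:,370:]=0
t=np.linspace(0,2*np.pi,60)
def mask(q):
    cx,cy,z,ax,ay=q; R=Ro.from_rotvec([ax,ay,0]).as_matrix()
    P=np.r_[[[.023*np.cos(a),.023*np.sin(a),h] for h in(-.014,0) for a in t]]@R.T+[cx,cy,z]
    h=cv2.convexHull((proj(P,c)*16).astype(np.int32)); o=np.zeros(m.shape,np.uint8); cv2.fillConvexPoly(o,h,1,shift=4); return o
f=lambda q:(mask(q)!=m).sum()
for z in(.054,.058):
  for ax in(-.2,-.1,0,.1,.2):
    for ay in (-.1,0,.1):
      o=minimize(lambda p:f([p[0],p[1],z,ax,ay]),[.5977,-.086],method="Nelder-Mead",options=dict(initial_simplex=[[.5977,-.086],[.5997,-.086],[.5977,-.084]])); print(z,ax,ay,o.x.round(4),o.fun)
print(m.sum())
```

```text
0.054 -0.2 -0.1 [ 0.5966 -0.0852] 167.0
0.054 -0.2 0 [ 0.5979 -0.0851] 146.0
0.054 -0.2 0.1 [ 0.5984 -0.0851] 158.0
0.054 -0.1 -0.1 [ 0.5985 -0.0853] 159.0
0.054 -0.1 0 [ 0.5977 -0.0853] 152.0
0.054 -0.1 0.1 [ 0.5985 -0.0852] 154.0
0.054 0 -0.1 [ 0.5966 -0.0855] 173.0
0.054 0 0 [ 0.5978 -0.0855] 165.0
0.054 0 0.1 [ 0.5983 -0.0854] 171.0
0.054 0.1 -0.1 [ 0.5972 -0.0863] 199.0
0.054 0.1 0 [ 0.5982 -0.087 ] 193.0
0.054 0.1 0.1 [ 0.5984 -0.0865] 199.0
0.054 0.2 -0.1 [ 0.5977 -0.088 ] 206.0
0.054 0.2 0 [ 0.5985 -0.0877] 209.0
0.054 0.2 0.1 [ 0.5985 -0.0873] 208.0
0.058 -0.2 -0.1 [ 0.5969 -0.0843] 211.0
0.058 -0.2 0 [ 0.5988 -0.0848] 201.0
0.058 -0.2 0.1 [ 0.5981 -0.0842] 210.0
0.058 -0.1 -0.1 [ 0.5967 -0.0845] 206.0
0.058 -0.1 0 [ 0.597  -0.0845] 202.0
0.058 -0.1 0.1 [ 0.5982 -0.0845] 207.0
0.058 0 -0.1 [ 0.5974 -0.085 ] 221.0
0.058 0 0 [ 0.5984 -0.0852] 209.0
0.058 0 0.1 [ 0.5987 -0.085 ] 224.0
0.058 0.1 -0.1 [ 0.5973 -0.087 ] 245.0
0.058 0.1 0 [ 0.5994 -0.0863] 235.0
0.058 0.1 0.1 [ 0.5988 -0.0862] 243.0
0.058 0.2 -0.1 [ 0.5971 -0.0862] 257.0
0.058 0.2 0 [ 0.5984 -0.0871] 257.0
0.058 0.2 0.1 [ 0.5989 -0.087 ] 255.0
1780
```

View pics/w7c.png

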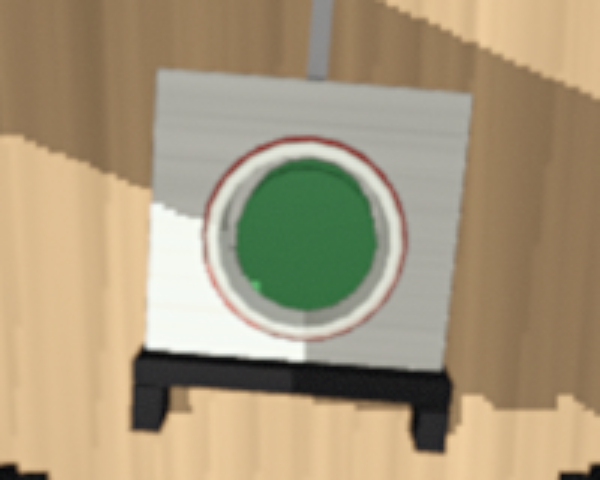

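The stack looks flat and centred: green disc at (306,234), ring at (305,238), even shading. As insurance I close the fingers and probe just above the expected top height.

Request:
play_rows:
  series:
    - [0.1,0,0,0,0,0]
    - [0.19,0,0.2,0,0,0]
    - [0.19,0,0.4,0,0,0]
    - [0.19,0,0.6,0,0,0]
    - [0.19,0,0.8,0,0,0]
  fingers: -1

```text
time: 16.5
ee_pos: [0.597, -0.0859, 0.2737]
eef_rot: [0.707, 0.708, 0.0, -0.0]
ft_force: [0.2, -0.1, 0.9]
width: 0.0549
grip_force: 0.0
```

Request:
play_rows:
  series:
    - [0,0,0.1,0,0,0]
    - [0,0,0.1,0,0,0]
    - [0,0,0.1,0,0,0]
    - [0,0,0.1,0,0,0]
    - [0,0,0.1,0,0,0]

```text
time: 17.0
ee_pos: [0.5974, -0.0879, 0.2614]
eef_rot: [0.707, 0.707, 0.001, 0.001]
ft_force: [-0.1, -0.2, -0.4]
width: 0.0152
grip_force: 0.0
```

Run:
```python
from h import *
s=status.read_state(); print(s["ee_pos"],s["width"])
```

```text
[ 0.59741891 -0.08787192  0.26141055] 0.015202568793173095
```

Request:
play_rows:
  series:
    - [0.005,0,0.05,0,0,0]
    - [0.005,0,0.1,0,0,0]
    - [0.005,0,0.1,0,0,0]
    - [0.005,0,0.12,0,0,0]
    - [0.005,0,0.14,0,0,0]

```text
time: 17.5
ee_pos: [0.597, -0.0871, 0.2389]
eef_rot: [0.707, 0.707, 0.0, 0.0]
ft_force: [0.1, -0.0, -0.0]
width: 0.0005
grip_force: 0.0
```

Request:
play_rows:
  series:
    - [0,0,0.015,0,0,0]
    - [0,0,0.028,0,0,0]
    - [0,0,0.028,0,0,0]
    - [0,0,0.028,0,0,0]

```text
time: 17.9
ee_pos: [0.5971, -0.0874, 0.2367]
eef_rot: [0.707, 0.707, 0.001, -0.0]
ft_force: [-8.4, 2.2, 20.4]
width: 0.0005
grip_force: 10.2
```

The probe met the stack at about 54.7 mm, which matches a flat stack on the red line. I retreat, set the fingers for pushing and go behind the plate.

Request:
play_rows:
  series:
    - [0,0,-0.2,0,0,0]
    - [0,0,-0.5,0,0,0]
    - [-0.3,-0.05,-0.5,0,0,0.05]
    - [-0.6,-0.05,-0.5,0,0,0.14]
    - [-0.69,-0.05,-0.5,0,0,0.14]

```text
time: 18.4
ee_pos: [0.588, -0.1956, 0.3107]
eef_rot: [0.735, 0.678, -0.0, 0.001]
ft_force: [-1.0, 0.6, -0.4]
width: 0.0006
grip_force: 0.0
```

Request:
play_rows:
  series:
    - [0,0,0,0,0,0]
    - [0,0,0,0,0,0]
    - [0,0,0,0,0,0]
    - [0,0,0,0,0,0]
    - [0,0,0,0,0,0]
  fingers: 0.06

```text
time: 18.9
ee_pos: [0.5898, -0.1895, 0.3098]
eef_rot: [0.732, 0.681, 0.0, -0.0]
ft_force: [0.1, 0.3, 0.5]
width: 0.0326
grip_force: 0.0
```

Run:
```python
from h import *
import json
s=status.read_state(); w=vision.camera("wrist"); cv2.imwrite("pics/w8.png",w); a=vision.camera("top"); cv2.imwrite("pics/top2.png",a)
print(s["time"],s["ee_pos"].round(4),s["eef_rot"].round(4),s["width"])
c=cam("wrist",s); b,g,r_=[w[...,i].astype(int) for i in range(3)]
m=((r_-g>25)&(abs(g-b)<r_-g-8)).astype(np.uint8); u=proj([[.597,-.087,.054]],c)[0]; print("rim px",u)
# brass gate
for n,im,cc,roi in(("w1",cv2.imread("pics/w1.png"),cam("wrist",json.load(open("w1.json"))),(110,150,470,560)),("top",cv2.imread("pics/top.png"),cam("top"),(185,230,195,232))):
    y0,y1,x0,x1=roi; h=cv2.cvtColor(im,cv2.COLOR_BGR2HSV)
    sub=im.astype(int); m=(h[...,0]>14)&(h[...,0]<30)&(h[...,1]>130); q=np.zeros_like(m); q[y0:y1,x0:x1]=m[y0:y1,x0:x1]
    ys,xs=np.nonzero(q); 
    if len(xs)<8: print(n,"few",len(xs)); continue
    P=plane(np.c_[xs,ys],.03,cc)[:,:2]; C=P.mean(0); U,S,V=np.linalg.svd(P-C); v=V[0]*np.sign(V[0][0]); t=(P-C)@v
    print(n,len(xs),C.round(4),"dir",v.round(3),"hook heading deg",np.degrees(np.arctan2(v[1],v[0]))+90,"len",np.ptp(t).round(4),"thick",np.ptp((P-C)@V[1]).round(4))
```

```text
18.9 [ 0.5898 -0.1895  0.3098] [ 7.321e-01  6.812e-01  1.000e-04 -2.000e-04] 0.032573689304655915
rim px [313.75755014  61.96647592]
w1 28 [0.585  0.1977] dir [0.999 0.049] hook heading deg 92.7828125365364 len 0.0088 thick 0.0042
top 95 [0.598  0.2115] dir [0.15  0.989] hook heading deg 171.36291731707985 len 0.0778 thick 0.0773
```

Run:
```python
from h import *
import json
for n,cc,roi in(("w1",cam("wrist",json.load(open("w1.json"))),(54,145,445,568)),("top",cam("top"),(178,232,190,232))):
    im=cv2.imread(f"pics/{n}.png"); y0,y1,x0,x1=roi; h=cv2.cvtColor(im,cv2.COLOR_BGR2HSV)
    q=np.zeros(h.shape[:2],np.uint8); q[y0:y1,x0:x1]=(h[y0:y1,x0:x1,1]<70)
    k,l,st,_=cv2.connectedComponentsWithStats(q); i=1+st[1:,4].argmax(); print(st[i])
    ys,xs=np.nonzero(l==i); P=(plane(np.c_[xs,ys],.03,cc)[:,:2]).astype(np.float32)
    ok=P[:,1]<.275; P=P[ok]
    best=None
    for a in np.radians(np.arange(84,112,1)):
        hx=np.array([np.cos(a),np.sin(a)]); hy=np.array([-hx[1],hx[0]])
        A=P@hx;B=P@hy; f=A.min()
        # side bars: symmetric extents
        sel=A<f+.066; w_=np.ptp(B[sel]); 
        from numpy import abs
        # model distance: bar = rounded contour; score by fraction of points close to side lines/back line
        bc=(B[sel].max()+B[sel].min())/2; 
        sc=w_
        if best is None or sc>9: pass
        print(int(np.degrees(a)),"w",w_.round(4),"front",f.round(4),"gate_mid",(hx*(f+.004)+hy*bc).round(4)) if int(round(np.degrees(a)))%4==0 else None
    r_=cv2.minAreaRect(P*1000); print(n,r_)
    o=cv2.resize(im[y0-10:y1+10,x0-10:x1+10],None,fx=4,fy=4,interpolation=cv2.INTER_CUBIC); cv2.imwrite(f"pics/hk_{n}.png",o)
```

```text
[ 457   54  101   85 2296]
84 w 0.1088 front 0.2498 gate_mid [0.5886 0.1934]
88 w 0.1085 front 0.2113 gate_mid [0.5913 0.1948]
92 w 0.1076 front 0.1712 gate_mid [0.5938 0.196 ]
96 w 0.1064 front 0.1301 gate_mid [0.596  0.1975]
100 w 0.1054 front 0.0883 gate_mid [0.5978 0.1991]
104 w 0.1063 front 0.0449 gate_mid [0.5998 0.1999]
108 w 0.1078 front -0.001 gate_mid [0.6025 0.1989]
w1 ((590.9176025390625, 236.21510314941406), (105.22248840332031, 82.38552856445312), 11.334753036499023)
[190 183  32  45 337]
84 w 0.1073 front 0.2509 gate_mid [0.5891 0.1944]
88 w 0.1066 front 0.2128 gate_mid [0.5917 0.1963]
92 w 0.1059 front 0.1736 gate_mid [0.5941 0.1985]
96 w 0.1053 front 0.1328 gate_mid [0.5964 0.2003]
100 w 0.1043 front 0.0912 gate_mid [0.5984 0.2022]
104 w 0.1045 front 0.0459 gate_mid [0.6005 0.2012]
108 w 0.1056 front -0.0002 gate_mid [0.6031 0.2   ]
top ((592.7886962890625, 233.69625854492188), (104.19697570800781, 71.51174926757812), 10.683025360107422)
```

The hook fit gives a heading of about 100° and gate_mid of about (0.598, 0.2005). The magazine's heading is about 86°, so the push must turn it about 13° left. I lower behind the plate.

Request:
play_rows:
  series:
    - [0,0,0.2,0,0,0]
    - [0,0,0.5,0,0,0]
    - [0,0,0.75,0,0,0]
    - [0,0,0.82,0,0,0]
    - [0,0,0.82,0,0,0]
  fingers: 0.24

```text
time: 19.5
ee_pos: [0.5893, -0.1904, 0.1863]
eef_rot: [0.733, 0.681, -0.001, -0.001]
ft_force: [0.3, -0.7, -0.3]
width: 0.0541
grip_force: 0.0
```

Request:
play_rows:
  series:
    - [0,0,0,0,0,0]
    - [0,0,0,0,0,0]
    - [0,0,0,0,0,0]

```text
time: 19.8
ee_pos: [0.59, -0.1907, 0.1884]
eef_rot: [0.733, 0.681, 0.001, 0.001]
ft_force: [-0.5, -0.5, -1.0]
width: 0.0542
grip_force: 0.0
```

```bash
cat >> h.py <<'E'
def yaw(s): R=Ro.from_quat(s["eef_rot"]).as_matrix(); return np.degrees(np.arctan2(R[1,0],R[0,0]))
def go(tcp,head,n=None):
    "from now to world TCP and heading (deg) of tool x: the shares of the last row"
    s=status.read_state(); R=Ro.from_quat(s["eef_rot"]).as_matrix(); d=R.T@(np.array(tcp)-s["ee_pos"])/.15; t=-(head-yaw(s))/30
    print("at",s["ee_pos"].round(4),"head",yaw(s).round(2),"-> xyz",d.round(3),"az",round(t,3))
E
python3 - <<'E'
from h import *
print(status.read_state()["width"]); go([.592,-.1555,.187],85.8)
E
```

```text
0.05424338650486644
at [ 0.59   -0.1907  0.1884] head 85.8 -> xyz [ 0.235 -0.004  0.01 ] az -0.0
```

Request:
play_rows:
  series:
    - [0.08,0,0.008,0,0,0]
    - [0.16,0,0.008,0,0,0]
    - [0.21,0,0.008,0,0,0]
    - [0.24,0,0.008,0,0,0]
    - [0.28,0,0.008,0,0,0]

```text
time: 20.3
ee_pos: [0.5924, -0.1487, 0.1857]
eef_rot: [0.733, 0.681, -0.0, 0.0]
ft_force: [0.2, -3.4, -2.2]
width: 0.0539
grip_force: 1.5
```

Run:
```python
from h import *
go([.604,-.105,.187],90)
```

```text
at [ 0.5924 -0.1487  0.1857] head 85.77 -> xyz [ 0.296  0.056 -0.009] az -0.141
```

Request:
play_rows:
  series:
    - [0.06,0.011,0,0,0,-0.03]
    - [0.12,0.022,0,0,0,-0.06]
    - [0.18,0.034,0,0,0,-0.09]
    - [0.24,0.045,0,0,0,-0.115]
    - [0.296,0.056,0,0,0,-0.14]

```text
time: 20.8
ee_pos: [0.6044, -0.1041, 0.1857]
eef_rot: [0.707, 0.708, 0.0, -0.0]
ft_force: [0.8, -2.8, 0.4]
width: 0.0539
grip_force: 1.6
```

```bash
cat > mag.py <<'E'
from h import *
def mag():
    "magazine pose from top picture: red ring centre and white/black segmentation"
    a=vision.camera("top"); cv2.imwrite("pics/topl.png",a); c=cam("top"); s=status.read_state(); 
    b,g,r_=[a[...,i].astype(int) for i in range(3)]
    m=((g>1.5*r_)&(g>1.3*b)).astype(np.uint8); n,l,st,ce=cv2.connectedComponentsWithStats(m)
    for i in range(1,n):
        if st[i,4]>60: print("green",st[i].tolist(),plane(ce[i],.054,c)[0].round(4))
    return a,c,s
E
python3 - <<'E'
from mag import *
a,c,s=mag(); print(s["ft_force"]); go([.616,-.055,.187],94)
w=vision.camera("wrist"); cv2.imwrite("pics/w9.png",w); cw=cam("wrist",s)
h=s["ee_pos"]; t=np.radians(yaw(s)); d=np.array([np.cos(t),np.sin(t)])
# predicted corners of base (aligned w/ tool) in wrist
O=h[:2]+.0695*d; e=np.array([-d[1],d[0]])
P=[np.r_[O+d*x+e*y,z] for x,y,z in((50,55,12),(50,-55,12),(0,0,60),(119,0,53),(-50,55,12),(-50,-55,12)) for x,y,z in [(x/1e3,y/1e3,z/1e3)]]
print(proj(P,cw).round(0).tolist()); print(proj(P,c).round(1).tolist(),O)
b,g,r_=[w[...,i].astype(int) for i in range(3)]; blobs((g>1.5*r_)&(g>1.3*b),.054,cw)
E
```

```text
[-0.47660223 -1.50304062  1.32753083]
at [ 0.605  -0.1025  0.1856] head 90.21 -> xyz [ 0.316  0.075 -0.009] az -0.126
[[180.0, -8.0], [447.0, -8.0], [313.0, 117.0], [312.0, -311.0], [199.0, 223.0], [428.0, 223.0]]
[[296.4, 224.6], [296.9, 179.9], [317.4, 198.0], [266.1, 198.4], [338.3, 224.7], [337.9, 180.0]] [ 0.60470414 -0.03299913]
[313.2 108. ] [245, 37, 138, 143, 15440] [ 0.6048 -0.0303  0.054 ]
```

Request:
play_rows:
  series:
    - [0.063,0.015,0,0,0,-0.025]
    - [0.126,0.03,0,0,0,-0.05]
    - [0.19,0.045,0,0,0,-0.075]
    - [0.253,0.06,0,0,0,-0.1]
    - [0.316,0.075,0,0,0,-0.13]

```text
time: 21.4
ee_pos: [0.6157, -0.0568, 0.1858]
eef_rot: [0.682, 0.731, 0.0, 0.0]
ft_force: [-0.8, -4.8, 2.4]
width: 0.0537
grip_force: 2.2
```

Run:
```python
from mag import *
s=status.read_state(); w=vision.camera("wrist"); cv2.imwrite("pics/w10.png",w); cw=cam("wrist",s); print(s["ft_force"],s["time"])
go([.625,-.015,.187],97.5)
b,g,r_=[w[...,i].astype(int) for i in range(3)]; m=(g>1.5*r_)&(g>1.3*b); blobs(m,.054,cw)
# left/right edges of base along rows (low saturation area)
hs=cv2.cvtColor(w,cv2.COLOR_BGR2HSV)
L=[];Rr=[]
for row in range(10,200,10):
    q=np.nonzero((hs[row,:,1]<60)&(hs[row,:,2]>60))[0]
    if len(q): 
        P=plane([[q.min(),row],[q.max(),row]],.012,cw); L.append(P[0,:2]);Rr.append(P[1,:2])
print(np.round(L,4)[::3].tolist(),np.round(Rr,4)[::3].tolist())
```

```text
[-0.76736539 -4.75203755  2.38553834] 21.4
at [ 0.6162 -0.0548  0.1857] head 94.13 -> xyz [ 0.261  0.078 -0.008] az -0.112
[313.5 109. ] [245, 38, 139, 143, 15375] [0.611  0.0147 0.054 ]
[[0.5535, 0.0517], [0.5546, 0.0399], [0.5554, 0.0278], [0.556, 0.0154], [0.5572, 0.0024], [0.5583, -0.011], [0.5589, -0.0251]] [[0.7489, 0.0688], [0.6626, 0.0473], [0.6635, 0.0353], [0.6645, 0.0228], [0.6652, 0.0098], [0.731, 0.0014], [0.743, -0.0122]]
```

Run:
```python
from mag import *
go([.626,.0036,.1865],98)
```

```text
at [ 0.6162 -0.0548  0.1857] head 94.13 -> xyz [ 0.384  0.093 -0.005] az -0.129
```

Request:
play_rows:
  series:
    - [0.077,0.019,0,0,0,-0.026]
    - [0.154,0.037,0,0,0,-0.052]
    - [0.23,0.056,0,0,0,-0.078]
    - [0.307,0.075,0,0,0,-0.104]
    - [0.384,0.093,-0.003,0,0,-0.13]

```text
time: 21.95
ee_pos: [0.6255, 0.0022, 0.1859]
eef_rot: [0.657, 0.754, 0.0, -0.0]
ft_force: [0.6, -3.2, -2.1]
width: 0.054
grip_force: 1.2
```

```bash
cat >> mag.py <<'E'
def wr(tag):
    s=status.read_state(); w=vision.camera("wrist"); cv2.imwrite(f"pics/{tag}.png",w); cw=cam("wrist",s); print(s["ft_force"].round(1),s["time"],s["ee_pos"].round(4),yaw(s).round(2))
    b,g,r_=[w[...,i].astype(int) for i in range(3)]; m=((g>1.5*r_)&(g>1.3*b)).astype(np.uint8); n,l,st,ce=cv2.connectedComponentsWithStats(m); i=1+st[1:,4].argmax()
    O=plane(ce[i],.054,cw)[0,:2]-[0,0]
    hs=cv2.cvtColor(w,cv2.COLOR_BGR2HSV); L=[]
    for row in range(10,200,5):
        q=np.nonzero((hs[row,:,1]<60)&(hs[row,:,2]>60))[0]
        if len(q): L.append(plane([[q.min(),row]],.012,cw)[0,:2])
    L=np.array(L); pf=np.polyfit(L[:,1],L[:,0],1); H=90-np.degrees(np.arctan(pf[0])); hd=np.array([np.cos(np.radians(H)),np.sin(np.radians(H))])
    E=O+.119*hd; a=np.radians(100); hx=np.array([np.cos(a),np.sin(a)]); hy=np.array([-hx[1],hx[0]]); G=np.array([.598,.2005])
    print("O",O.round(4),"head",H.round(2),"resid",np.abs(np.polyval(pf,L[:,1])-L[:,0]).max().round(4),"eye",E.round(4),"in hook x,y",((E-G)@hx).round(4),((E-G)@hy).round(4)); return s
E
python3 - <<'E'
from mag import *
wr("w11"); a=vision.camera("top"); cv2.imwrite("pics/top3.png",a)
for n in("hook","gate","eye_front"): print(n,[(np.round(d["point"],3).tolist(),round(d["conf"],2)) for d in spotter.boxes_of("top",n)][:2])
a=vision.camera("scene"); cv2.imwrite("pics/scene3.png",a)
E
```

```text
[ 0.6 -3.2 -2.1] 21.95 [0.6255 0.0022 0.1859] 97.87
O [0.6158 0.0733] head 97.87 resid 0.0003 eye [0.5995 0.1911] in hook x,y -0.0095 0.0001
hook [([0.578, 0.282, 0.03], 0.93)]
gate []
eye_front [([0.598, 0.192, 0.055], 0.6)]
```

The eye bar stands at hook (-9.5, 0) mm, aligned within about 2°, and the top camera agrees. I push through the gate slowly.

Request:
play_rows:
  series:
    - [0.04,-0.001,0,0,0,0]
    - [0.08,-0.003,0,0,0,-0.01]
    - [0.12,-0.005,0,0,0,-0.015]
    - [0.16,-0.006,0,0,0,-0.02]
    - [0.2,-0.008,0,0,0,-0.03]

```text
time: 22.75
ee_pos: [0.6202, 0.0295, 0.1863]
eef_rot: [0.652, 0.758, -0.0, 0.001]
ft_force: [1.5, -6.0, -1.1]
width: 0.0539
grip_force: 2.9
```

Run:
```python
from mag import *
wr("w12")
```

```text
[ 1.5 -6.  -1.1] 22.75 [0.6202 0.0295 0.1863] 98.61
O [0.6111 0.1   ] head 98.63 resid 0.0002 eye [0.5932 0.2177] in hook x,y 0.0177 0.0017
```

Request:
play_rows:
  series:
    - [0.04,0,0,0,0,0]
    - [0.08,0,0,0,0,0]
    - [0.12,0,0,0,0,0]
    - [0.16,0,0,0,0,0]
    - [0.19,0,0,0,0,0]

```text
time: 23.3
ee_pos: [0.616, 0.0589, 0.1863]
eef_rot: [0.652, 0.759, 0.0, 0.0]
ft_force: [2.4, -2.6, -0.7]
width: 0.054
grip_force: 1.5
```

Request:
play_rows:
  series:
    - [0,0,0,0,0,0]
    - [0,0,0,0,0,0]
    - [0,0,0,0,0,0]

```text
time: 23.6
ee_pos: [0.6158, 0.0589, 0.1861]
eef_rot: [0.651, 0.759, 0.0, -0.0]
ft_force: [1.2, 0.3, -0.0]
width: 0.0541
grip_force: 0.0
```

Run:
```python
from mag import *
wr("w13"); a=vision.camera("top"); cv2.imwrite("pics/top4.png",a)
for n in("gate","eye_front"): print(n,[(np.round(d["point"],3).tolist(),round(d["conf"],2)) for d in spotter.boxes_of("top",n)][:2])
```

```text
[ 1.2  0.3 -0. ] 23.6 [0.6158 0.0589 0.1861] 98.71
O [0.6064 0.1306] head 98.83 resid 0.0003 eye [0.5882 0.2482] in hook x,y 0.0487 0.0014
gate [([0.753, -0.057, 0.034], 0.68)]
eye_front []
```

Contact force has vanished with the bar about 48 mm in. I withdraw and check the gate from above.

Request:
play_rows:
  series:
    - [-0.08,0,0,0,0,0]
    - [-0.2,0,0,0,0,0]
    - [-0.4,0,0,0,0,0]
    - [-0.4,0,-0.3,0,0,0]
    - [-0.4,0,-0.6,0,0,0]

```text
time: 24.3
ee_pos: [0.6244, -0.0033, 0.2764]
eef_rot: [0.653, 0.758, -0.001, -0.001]
ft_force: [1.4, 1.3, 1.0]
width: 0.0536
grip_force: 0.0
```

Request:
play_rows:
  series:
    - [0,0,-0.3,0,0,0]
    - [0,0,-0.6,0,0,0]
    - [0.3,-0.1,-0.85,0,0,0]
    - [0.6,-0.2,-0.85,0,0,0]
    - [0.9,-0.3,-0.85,0,0,0]

```text
time: 24.8
ee_pos: [0.5614, 0.1223, 0.4052]
eef_rot: [0.653, 0.758, 0.001, 0.001]
ft_force: [1.0, 2.0, 0.6]
width: 0.0537
grip_force: 0.0
```

Request:
play_rows:
  series:
    - [0.3,0,0,0,0,0]
    - [0.4,0,0,0,0,0]
    - [0.4,0,0,0,0,0]
    - [0.4,0,0,0,0,0]

```text
time: 25.2
ee_pos: [0.553, 0.1806, 0.4036]
eef_rot: [0.652, 0.758, -0.0, 0.0]
ft_force: [-0.2, -0.7, 1.0]
width: 0.0542
grip_force: 0.0
```

Run:
```python
from mag import *
s=status.read_state(); w=vision.camera("wrist"); cv2.imwrite("pics/w14.png",w); c=cam("wrist",s); print(s["time"],s["ee_pos"],yaw(s))
a=np.radians(100); hx=np.array([np.cos(a),np.sin(a)]); hy=np.array([-hx[1],hx[0]]); G=np.array([.598,.2005])
def hp(x,y,z): return np.r_[G+x*hx+y*hy,z]
# rectify region in hook frame at z=.03: 1 px = 1 mm
xs=np.arange(-20,80,2)/1e3; ys=np.arange(40,-42,-2)/1e3
P=np.array([hp(x,y,.034) for x in xs[::-1] for y in ys]); u=proj(P,c).astype(np.float32).reshape(len(xs),len(ys),2)
q=cv2.remap(w,u[...,0],u[...,1],cv2.INTER_LINEAR); cv2.imwrite("pics/rect.png",q)
hs=cv2.cvtColor(q,cv2.COLOR_BGR2HSV).astype(int)
for i,x in enumerate(xs[::-1]):
    print("%4d "%round(x*1000),"".join("#" if v[2]<60 else "o" if v[1]<60 else "B" if v[1]>165 else "." for v in hs[i]))
b,g,r_=[w[...,i].astype(int) for i in range(3)]; blobs((g>1.5*r_)&(g>1.3*b),.054,c)
print(q[[5,10,40],[20,20,20]],hs[...,1].min(),hs[...,1].max(), [(np.round(d["point"],3).tolist(),round(d["conf"],2)) for d in spotter.boxes_of("wrist","gate")][:2],[(np.round(d["point"],3).tolist(),round(d["conf"],2)) for d in spotter.boxes_of("wrist","eye_front")][:2])
```

```text
25.2 [0.5530355  0.18057778 0.40362591] 98.60877902802619
  78  ...............oooooooooo................
  76  ...............oooooooooo................
  74  ...............oooooooooo................
  72  ...............oooooooooo................
  70  ...............oooooooooo................
  68  ...............oooooooooo................
  66  ...............oooooooooo................
  64  ..ooooooooooooooooooooooooooooooooooooo..
  62  oooooooooooooooooooooooooooooooooooooooo.
  60  ooooooooooooooooooooooooooooooooooooooooo
  58  ooooooooooooooooooooooooooooooooooooooooo
  56  oooo.................................oooo
  54  oo....................................ooo
  52  oo...............o.ooo.................oo
  50  o................oooooo.................o
  48  .................oooooo.................o
  46  .................oooooo..................
  44  .................oooooo..................
  42  .................oooooo..................
  40  ................ooooooo..................
  38  ................ooooooo..................
  36  ................ooooooo.....
[... 861 characters left out ...]
.......ooooooo..
  -2  .....ooooo........oooo...........oo......
  -4  ......ooo.......oooooo...................
  -6  ................oooooo...................
  -8  ................oooooo...................
 -10  ................oooooo...................
 -12  ................oooooo...................
 -14  oooooooooooooooooooooooooooooooooooooooo.
 -16  ooooooooooooooooooooooooooooooooooooooooo
 -18  ooooooooooooooooooooooooooooooooooooooooo
 -20  ooooooooooooooooooooooooooooooooooooooooo
[355.2 235.8] [336, 216, 43, 42, 1267] [0.6032 0.1332 0.054 ]
[[121 124 126]
 [173 176 178]
 [137 138 139]] 0 134 [([0.6, 0.201, 0.03], 0.5)] [([0.587, 0.158, 0.013], 0.97), ([0.598, 0.201, 0.03], 0.23)]
```

Run:
```python
import cv2,numpy as np
q=cv2.imread("pics/rect.png"); h=cv2.cvtColor(q,cv2.COLOR_BGR2HSV)
for i in range(0,50):
    x=78-2*i
    if -14<x<50: print(x,"S",h[i,8:34:2,1].tolist(),"V",h[i,8:34:3,2].tolist())
```

```text
48 S [86, 85, 87, 85, 75, 6, 1, 9, 99, 87, 86, 87, 87] V [222, 228, 230, 122, 230, 163, 219, 223, 218]
46 S [86, 85, 87, 84, 67, 6, 2, 21, 100, 97, 86, 88, 88] V [222, 227, 231, 192, 235, 159, 181, 222, 218]
44 S [86, 85, 87, 84, 63, 4, 2, 46, 100, 91, 85, 87, 87] V [223, 226, 232, 211, 220, 162, 210, 220, 217]
42 S [87, 86, 86, 83, 61, 4, 4, 41, 101, 91, 86, 87, 87] V [223, 226, 233, 210, 214, 159, 207, 219, 216]
40 S [87, 85, 87, 84, 58, 4, 4, 44, 100, 91, 86, 87, 87] V [224, 225, 234, 212, 214, 161, 211, 220, 216]
38 S [87, 85, 87, 84, 56, 5, 5, 54, 99, 87, 86, 87, 88] V [223, 224, 234, 214, 215, 182, 222, 221, 217]
36 S [85, 84, 86, 83, 56, 5, 6, 58, 102, 94, 87, 87, 89] V [224, 223, 234, 214, 215, 164, 192, 221, 217]
34 S [86, 85, 85, 82, 53, 5, 6, 60, 100, 93, 86, 87, 88] V [225, 223, 235, 215, 215, 165, 201, 222, 218]
32 S [85, 84, 86, 83, 52, 5, 5, 49, 99, 92, 88, 87, 87] V [225, 222, 236, 214, 214, 157, 200, 222, 218]
30 S [86, 85, 85, 82, 48, 5, 5, 45, 100, 91, 86, 88, 86] V [226, 222, 236, 214, 214, 155, 205, 223, 219]
28 S [85, 87, 85, 83, 47, 5, 5, 55, 101, 88, 87, 87, 8
[... 1496 characters left out ...]
[72, 163, 162, 161, 140, 160, 156, 177, 114]
-2 S [7, 104, 118, 118, 82, 27, 4, 106, 117, 114, 108, 106, 86] V [73, 146, 145, 135, 139, 141, 134, 133, 140]
-4 S [31, 99, 98, 100, 14, 4, 4, 91, 100, 103, 91, 100, 100] V [83, 161, 158, 136, 140, 152, 139, 153, 155]
-6 S [94, 99, 98, 98, 12, 4, 4, 90, 101, 102, 101, 102, 101] V [138, 163, 158, 140, 140, 153, 140, 147, 154]
-8 S [102, 99, 100, 100, 4, 6, 4, 95, 102, 102, 99, 100, 102] V [150, 162, 158, 139, 139, 155, 142, 147, 153]
-10 S [101, 100, 98, 102, 7, 6, 5, 98, 101, 102, 102, 101, 101] V [149, 162, 158, 111, 140, 155, 142, 149, 152]
-12 S [86, 91, 92, 95, 9, 7, 4, 92, 98, 99, 100, 100, 101] V [145, 158, 156, 96, 139, 154, 142, 149, 151]
```

The gate closes as a straight brass line at hook x ≈ 0–4 mm on both sides of the eye, with the bar inside at about 49 mm. The stack is still round and level, so I hand in.

```bash
python3 -c "
from bench import job
print(job.close_job())"
```

```text
the job is handed in; nothing more can be done
None
```

I handed the job in; the verdict was not shown, but my last checks found three pucks flat up to the red line, the eye bar about 49 mm inside the hook, and the gate closed behind it.

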